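Level the spacer stacks of a storeroom shelf module

ROBOT

A 6-joint arm with a two-finger parallel gripper is mounted at the origin on the work surface. World frame = base frame: x ahead of the robot, y to its left, z up, the work surface at z = 0. Lengths are in m, angles in rad, forces in N, time in s.
With the tool pointing down it reaches from about 0.35 to 0.975 m from the base axis. Payload 4.9 kg.
Tool frame: the origin (TCP) lies midway between the tips of the shut fingers; the grasp point (between the pads) lies ctrl.tcp_to_grasp behind it (ctrl.tcp_to_grasp is the distance from the TCP to the grasp point, in m); z points along the fingers, y is the direction in which the jaws open and shut (so a half turn about z gives the same grasp; the last joint's range is limited). The gripper opens to 85 mm and grips with 20 to 120 N. Pads are 22 mm wide; open, the fingers measure 114 mm over their backs; the gripper's body (76 mm by 85 mm) begins 54 mm behind the grasp point. The pads swing forward as they close: fully open they stand 13 mm farther back than shut.
Start: joints at [-1.408, 0.053, 1.613, -0, 1.476, -0.119], TCP at [0.174, -0.6, 0.231] pointing down, gripper open.
Joint ranges: [-3.01, 3.01], [-1.01, 2.22], [0.06, 2.58], [-1.02, 4.17], [0.09, 2.62], [-3.14, 3.14]. Speed limits (rad/s): [2.57, 2.57, 3.14, 3.14, 3.14, 3.14].

INTERFACE

Orientations are given as a rotation vector (axis times angle).
In Python, from station import ctrl, get_image, calibration, finish_job, models gives the robot as it stands.
- The arm moves only by the shell command python3 -m creep 'ROWS' [FORCE]. ROWS is JSON, a list of rows, each a list of 7 numbers: the opening, from 0 (shut) to 1 (fully open), then the shift along the tool's x, y, z in m, then the turn, a rotation vector about the tool's x, y, z in degrees. A call has 1 to 20 rows; each row shifts and turns the commanded pose from where the row before left it, along the tool's axes as they then stand; what a row does not reach is not made up. A row lasts 1/10 s, in which the tool goes at most 50 mm and 8.59 degrees, less where a joint would pass 70% of its speed; a pose out of reach is approached as far as the arm can. A call with a gripper value outside its range is refused whole. The fingers move at their own pace and stop on an object; FORCE is the grip in N (left out, the last holds). Time passes only in rows, so rows that do not move let the fingers close. It gives the time, the measured TCP pose, the force and the opening at its end, in the units of the state.
- ctrl.get_obs(): the state, without advancing time (a new reading comes with each control period).
- get_image(name): name is "scene" or "top"; returns the picture (400x640x3 uint8, red, green, blue); there is no depth.
- calibration(name): a dict with "mtx" (3x3 intrinsics, pixels), "k1" (the pictures are not rectified: a ray, as slopes to the right and down, at radius r is drawn at 1 + k1 r^2 times it, then the intrinsics apply), "R" (3x3) and "t" (3): a world point X has camera coordinates R X + t. Camera axes: x right, y down, z forward; pixel columns grow to the right and rows downward; lengths in m; the calibration is good to about 2 mm. A picture is of the moment at which its call begins. calibration takes no time and is no camera call.
- finish_job(): hands the job in, once; it reports no verdict.
Trained networks look in the newest picture that a camera, given by its name, has taken for a name from the list of things; names that differ only in an ending like _2 or _b are one class to them, and where a whole thing is asked for, a point or a joint stands for the part that bears it (a point fixed in the world has none). Each returns a list of dicts, best first, with "conf" (0 to 1); they miss things now and then, are a little off and sometimes report something else, mostly with a low value. They report only what shows in the picture. A call takes as long as a camera call.
- models.search_frame(camera, name): "extent" ([left, top, right, bottom] in pixels, round what is visible of it).
The state is a dict: "t": time; "q": joint angles; "dq": joint speeds; "effort": joint torques, N m; "tool_pos": TCP position; "tool_rot": TCP orientation; "contact_force": force on the tool from outside, world axes, zero at the start; "wrist_torque": the same for the moment, N m; "opening": finger opening in m.
Only numpy, scipy, OpenCV 4.12 (cv2) and the standard library are available. Lean on these libraries where they do the work, as an engineer would, in place of code of your own. Each camera call takes 0.05 s, during which the arm holds its last target. There are 200 camera calls.

TASK

The next shelf must sit level on the sleeves round these four posts, but only two posts carry a full-length sleeve; on the other two the sleeve is too short. From the tray pick, for each short one, the spare sleeve that brings its stack to the same height as the full-length sleeves, slide it down over that post until it sits fully home on the sleeve below, lowering it gently rather than dropping it, and let go. Do not lift or move the sleeves already fitted, and leave the third spare, the carton, the film roll and the parcel where they stand.

Things in the scene. Friction and masses are not known exactly. Their poses are not given: they have to be found in the camera images.
- board: small shelf board with dark steel edging, fixed to the bench, 174 x 214 mm (its x by y), 18 mm thick, with four fixed upright round steel posts of 28 mm diameter at x = +-55 mm, y = +-75 mm of its frame; each post rises 155 mm above the board's top face and its last 14 mm taper to 16 mm diameter; origin at the centre of the underside, z up. The posts stand 15 mm above a 140 mm stack of sleeves.
- post_a (a point): centre of the tip of the post at x = -55, y = -75 mm of the board's frame (155 mm above the board's top face)
- post_b (a point): centre of the tip of the post at x = -55, y = 75 mm of the board's frame (155 mm above the board's top face)
- post_c (a point): centre of the tip of the post at x = 55, y = -75 mm of the board's frame (155 mm above the board's top face)
- post_d (a point): centre of the tip of the post at x = 55, y = 75 mm of the board's frame (155 mm above the board's top face)
- fitted_140a: plain grey plastic tube sleeve standing upright, 46 mm outside diameter, 31 mm bore right through, 140 mm long; origin at the centre of its lower end, z up its axis; already sits on one of the four posts (which one varies), its lower end on the board's top face
- fitted_140b: plain grey plastic tube sleeve standing upright, 46 mm outside diameter, 31 mm bore right through, 140 mm long; origin at the centre of its lower end, z up its axis; already sits on one of the four posts (which one varies), its lower end on the board's top face
- fitted_60: plain grey plastic tube sleeve standing upright, 46 mm outside diameter, 31 mm bore right through, 60 mm long; origin at the centre of its lower end, z up its axis; already sits on one of the four posts (which one varies), its lower end on the board's top face
- fitted_80: plain grey plastic tube sleeve standing upright, 46 mm outside diameter, 31 mm bore right through, 80 mm long; origin at the centre of its lower end, z up its axis; already sits on one of the four posts (which one varies), its lower end on the board's top face
- spare_60: plain grey plastic tube sleeve standing upright, 46 mm outside diameter, 31 mm bore right through, 60 mm long; origin at the centre of its lower end, z up its axis; loose in the cardboard tray at the start, its lower end on the tray floor
- spare_80: plain grey plastic tube sleeve standing upright, 46 mm outside diameter, 31 mm bore right through, 80 mm long; origin at the centre of its lower end, z up its axis; loose in the cardboard tray at the start, its lower end on the tray floor
- spare_100: plain grey plastic tube sleeve standing upright, 46 mm outside diameter, 31 mm bore right through, 100 mm long; origin at the centre of its lower end, z up its axis; loose in the cardboard tray at the start, its lower end on the tray floor
- tray: shallow open cardboard tray fixed to the bench, 240 x 220 mm (its x by y), 30 mm high, walls 4 mm thick, floor 4 mm thick; origin at the centre of the underside. The three spare sleeves and the carton stand in it in any order
- carton: white carton standing in the tray, 45 x 45 mm, 90 mm high; origin at the centre of its underside (bystander)
- roll: roll of white film standing on end just beyond the board, 60 mm diameter, 130 mm high; origin at the centre of its underside (bystander)
- parcel: brown parcel lying on the bench on the robot's side of the tray, 100 x 150 mm (its x by y), 45 mm high; origin at the centre of its underside (bystander)

How it is judged:
By the outcome, as a careful person would: the job done as asked, in the order asked, and still so for the second after the job is handed in, with the robot touching nothing.
It also fails if it takes over 67 s, if anything falls off the work surface, if the arm or the gripper's body presses on something with over 40 N, if the wrist force passes 120 N, or if a joint passes its speed limit or range.

## Working session

There is one attempt and no reset: what is moved stays moved. The work goes in short steps, Python scripts to look and compute and a shell command to move; the robot and the scene stay as the last step left them, time stands still between calls to the robot, and variables do not carry over. Pictures are saved under pics/ and viewed, about 8 in all and at most 12, crops included, and the job is handed in when it is done.

```bash
mkdir -p pics; python3 - <<'E'
from station import ctrl,get_image,calibration,models
import cv2,numpy as np
for n in("scene","top"):
    im=get_image(n);cv2.imwrite(f"pics/{n}0.png",im[:,:,::-1])
    c=calibration(n);print(n,np.round(c["mtx"],1).tolist(),c["k1"],np.round(-c["R"].T@c["t"],3),np.round(c["R"],3).tolist())
    for o in("board","tray","fitted_140a","fitted_60","spare_60","spare_80","spare_100","carton","roll","parcel"):
        print(o,[(np.round(d["extent"]).astype(int).tolist(),round(d["conf"],2)) for d in models.search_frame(n,o)][:5])
print(ctrl.get_obs(),ctrl.tcp_to_grasp)
E
```

```text
scene [[432.4, 0.0, 319.5], [0.0, 432.4, 202.7], [0.0, 0.0, 1.0]] -0.0024656784687290905 [1.119 0.385 0.969] [[-0.538, 0.843, 0.015], [0.626, 0.411, -0.663], [-0.565, -0.347, -0.749]]
board [([216, 156, 313, 255], 0.89)]
tray [([307, 222, 429, 337], 0.68), ([216, 157, 312, 257], 0.49)]
fitted_140a [([213, 176, 242, 223], 0.78)]
fitted_60 [([267, 218, 283, 244], 0.91), ([286, 194, 305, 218], 0.63)]
spare_60 [([327, 261, 347, 291], 0.94), ([386, 260, 410, 284], 0.91), ([358, 229, 374, 265], 0.71)]
spare_80 [([327, 261, 347, 291], 0.94), ([386, 260, 410, 284], 0.91), ([358, 229, 374, 265], 0.71)]
spare_100 [([327, 261, 347, 291], 0.94), ([386, 260, 410, 284], 0.91), ([358, 229, 374, 265], 0.71)]
carton [([362, 279, 393, 316], 0.66), ([242, 152, 264, 200], 0.56)]
roll [([207, 213, 235, 258], 0.83)]
parcel [([380, 208, 448, 262], 0.8)]
top [[438.1, 0.0, 324.2], [0.0, 438.1, 207.0], [0.0, 0.0, 1.0]] -0.013996569213312979 [ 0.394 -0.011  1.132] [[0.026, -1.0, 0.005], [-0.994, -0.026, -0.108], [0.108, -0.003, -0.994]]
board [([339, 167, 428, 242], 0.79)]
tray [([199, 147, 294, 245], 0.8), ([
[... 636 characters left out ...]

parcel [([196, 249, 262, 292], 0.79)]
{'t': 1.1, 'q': array([-1.40799021e+00,  5.27001805e-02,  1.61289095e+00, -2.74909979e-05,
        1.47599683e+00, -1.18979450e-01]), 'dq': array([-0.00044691, -0.00121178,  0.00093483,  0.00030676,  0.00160098,
        0.00058841]), 'effort': array([ 1.77304843e-03, -3.93696105e+01, -3.70462096e+01, -2.23378078e-05,
        5.81192271e-04,  1.93725441e-06]), 'tool_pos': array([ 0.17379742, -0.60033391,  0.23130888]), 'tool_rot': array([ 3.11045686e+00,  4.41168070e-01, -4.28169852e-05]), 'contact_force': array([ 0.51083067,  0.23563242, -0.29268174]), 'wrist_torque': array([ 0.01307962, -0.00236493,  0.02228843]), 'opening': 0.08551319583062128} 0.0187
```

View pics/top0.png

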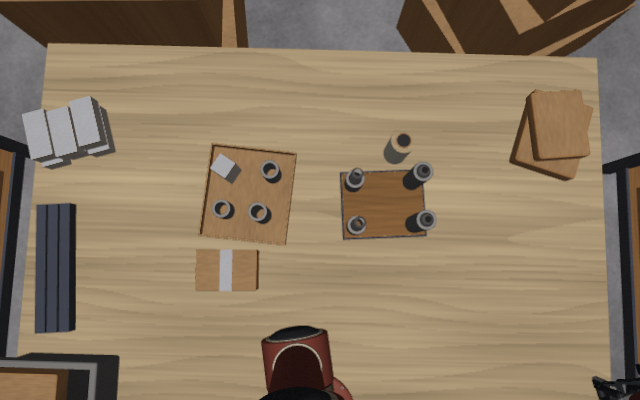

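View pics/scene0.png

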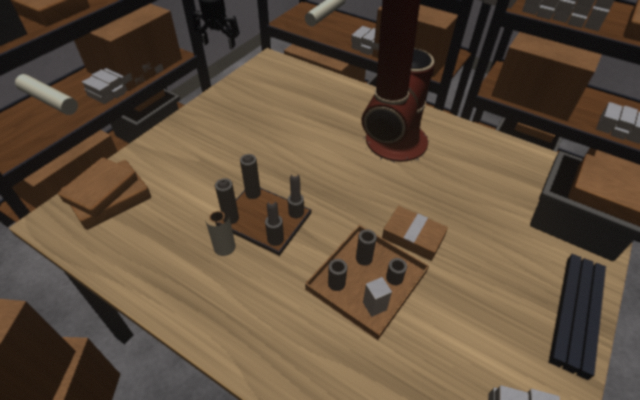

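The top view shows the tray at (250,195), with spares at (270,171), (222,209) and (259,212). The board is at (384,204): the long sleeves are on the right at (423,172) and (426,220), the short ones on the left at (355,179) and (356,225). The roll is at (400,140). I'll enlarge both views to get rim pixels.

```bash
python3 - <<'E'
import cv2
a=cv2.imread("pics/top0.png")[130:250,195:445];cv2.imwrite("pics/tc.png",cv2.resize(a,None,fx=3.2,fy=3.2,interpolation=2))
a=cv2.imread("pics/scene0.png")[145:335,205:435];cv2.imwrite("pics/sc.png",cv2.resize(a,None,fx=3,fy=3,interpolation=2))
E
```

```text
(no output)
```

View pics/tc.png

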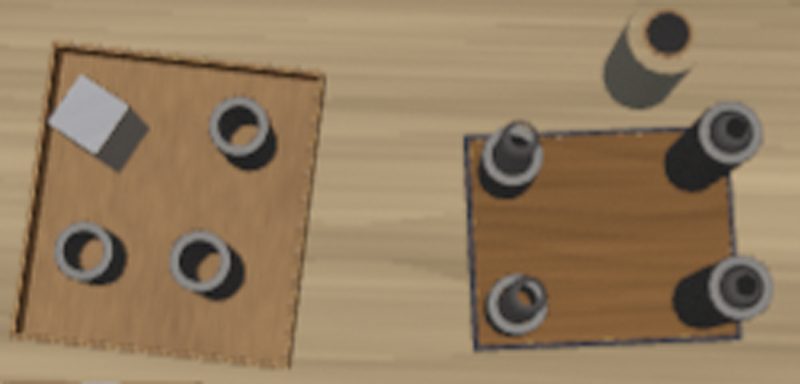

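View pics/sc.png

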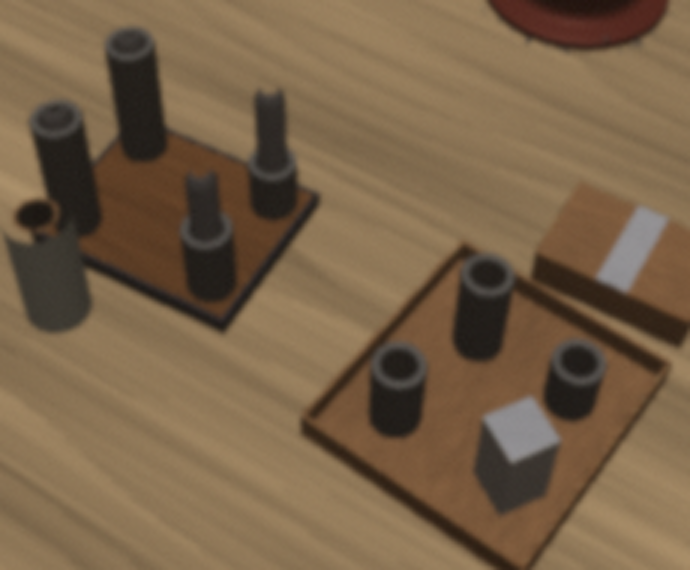

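The crops show the tube rims clearly in both views. The spares are at scene crop (399,366), (578,362) and (487,275), and the short posts are at (207,231) and (273,167). I'll triangulate these now.

```bash
cat >h.py <<'E'
import numpy as np
from station import calibration
from scipy.optimize import least_squares
C={n:calibration(n) for n in("top","scene")}
def proj(n,X):
    c=C[n];p=(c["R"]@np.asarray(X,float).T).T+c["t"];s=p[...,:2]/p[...,2:];s=s*(1+c["k1"]*(s**2).sum(-1,keepdims=True))
    return s*[c["mtx"][0][0],c["mtx"][1][1]]+[c["mtx"][0][2],c["mtx"][1][2]]
def atz(n,px,z): return least_squares(lambda v:proj(n,np.array([v[0],v[1],z]))-px,[.5,0]).x
def tri(a,b):
    r=least_squares(lambda X:np.r_[proj("top",X)-a,proj("scene",X)-b],[.6,0,.1]);return r.x,np.abs(r.fun).max()
T=lambda u,v:np.array([(u+.5)/3.2-.5+195,(v+.5)/3.2-.5+130])
S=lambda u,v:np.array([(u+.5)/3-.5+205,(v+.5)/3-.5+145])
E
python3 - <<'E'
from h import *
for n,a,b in[("S1",(240,126),(399,366)),("S2",(86,252),(578,362)),("S3",(202,263),(487,275)),("P1 rim",(512,158),(207,231)),("P2 rim",(516,304),(273,167)),("P1tip",(519,136),(202,176)),("P2tip",(526,294),(270,94)),("L1",(729,133),(59,118)),("L2",(739,288),(131,44))]:
    X,e=tri(T(*a),S(*b));print(n,np.round(X*1000,1),round(e,2))
K=np.array([atz("top",T(*p),.018) for p in[(465,137),(475,350),(741,337),(727,127)]])
print("board corners",K.round(4).tolist(),"c",K.mean(0),[np.linalg.norm(K[i]-K[i-1]).round(4) for i in range(4)])
x=K[0]-K[1]+K[3]-K[2];y=K[0]-K[3]+K[1]-K[2];print(np.degrees([np.arctan2(x[1],x[0]),np.arctan2(-y[0],y[1])]))
K=np.array([atz("top",T(*p),.03) for p in[(55,44),(15,335),(290,367),(326,77)]]);print("tray",K.round(3).tolist(),K.mean(0))
print("carton",atz("top",T(87,113),.094),"roll",atz("top",T(660,35),.13))
E
```

```text
S1 [598.1 121.4  78.6] 0.07
S2 [500.6 238.6  57.7] 0.15
S3 [490.8 142.9  97.5] 0.23
P1 rim [577.1 -86.   90.2] 0.26
P2 rim [468.4 -92.4  68.3] 0.15
P1tip [579.2 -84.6 165.6] 0.08
P2tip [468.9 -92.  164.8] 0.23
L1 [ 587.1 -233.9  156.1] 0.16
L2 [ 477.6 -241.8  154.4] 0.07
board corners [[0.6056, -0.0524], [0.4344, -0.0641], [0.4501, -0.2755], [0.6195, -0.2641]] c [ 0.5273923  -0.16404056] [np.float64(0.2121), np.float64(0.1716), np.float64(0.212), np.float64(0.1698)]
[3.87769086 4.00678222]
tray [[0.67, 0.279], [0.436, 0.298], [0.417, 0.081], [0.649, 0.06]] [0.54317912 0.17954416]
carton [0.60196198 0.23509959] roll [ 0.66395009 -0.18942985]
```

```bash
python3 - <<'E'
from h import *
for n,a,b,z in[("S1",(240,126),(399,366),.084),("S2",(86,252),(578,362),.064),("S3",(202,263),(487,275),.104),("P1 rim",(512,158),(207,231),.098),("P2 rim",(516,304),(273,167),.078),("P1tip",(519,136),(202,176),.173),("P2tip",(526,294),(270,94),.173),("L1",(729,133),(59,118),.158),("L2",(739,288),(131,44),.158)]:
    print(n,np.round(1000*np.r_[atz("top",T(*a),z),atz("scene",S(*b),z)],1))
R=np.array([[.9613,.2756],[.2756,-.9613]])
print(R@[.5-.1738,.239+.6])
E
```

```text
S1 [597.  120.9 601.4 122.9]
S2 [499.9 237.5 505.2 239.3]
S3 [490.  142.3 495.8 144.2]
P1 rim [575.4 -84.9 582.2 -82.4]
P2 rim [467.6 -91.4 475.6 -87.6]
P1tip [577.9 -84.2 584.1 -80.1]
P2tip [468.  -90.9 475.8 -87.7]
L1 [ 586.9 -233.7  588.2 -232. ]
L2 [ 477.2 -240.9  480.5 -239.2]
[ 0.54480446 -0.71662998]
```

```bash
python3 -m creep '[[1,0.0412,0.0118,0,0,0,0],[1,0.0412,0.0118,0,0,0,0],[1,0.0412,0.0118,0,0,0,0],[1,0.0412,0.0118,0,0,0,0],[1,0.0412,0.0118,0,0,0,0],[1,0.0412,0.0118,0,0,0,0],[1,0.0412,0.0118,0,0,0,0]]' && python3 -m creep '[[1,0.0143,-0.0444,0,0,0,0],[1,0.0143,-0.0444,0,0,0,0],[1,0.0143,-0.0444,0,0,0,0],[1,0.0143,-0.0444,0,0,0,0],[1,0.0143,-0.0444,0,0,0,0],[1,0.0143,-0.0444,0,0,0,0],[1,0.0143,-0.0444,0,0,0,0],[1,0.0143,-0.0444,0,0,0,0],[1,0.0143,-0.0444,0,0,0,0],[1,0.0143,-0.0444,0,0,0,0],[1,0.0143,-0.0444,0,0,0,0],[1,0.0143,-0.0444,0,0,0,0],[1,0.0143,-0.0444,0,0,0,0],[1,0.0143,-0.0444,0,0,0,0],[1,0.0143,-0.0444,0,0,0,0],[1,0.0143,-0.0444,0,0,0,0],[1,0.0143,-0.0444,0,0,0,0],[1,0.0143,-0.0444,0,0,0,0],[1,0,0,0,0,0,0],[1,0,0,0,0,0,0]]'
```

```text
t: 1.8
tool_pos: [0.4756, -0.5992, 0.2313]
tool_rot: [3.11, 0.441, -0.0]
contact_force: [0.6, -1.3, 0.1]
opening: 0.0853
t: 3.8
tool_pos: [0.4985, 0.2407, 0.2312]
tool_rot: [3.109, 0.445, -0.001]
contact_force: [0.2, -0.5, 0.0]
opening: 0.0854
```

```bash
python3 -m creep '[[1,0.0017,0.0033,0.035,0,0,0],[1,0,0,0.035,0,0,0],[1,0,0,0.035,0,0,0],[1,0,0,0.035,0,0,0],[1,0,0,0.03,0,0,0],[1,0,0,0.02,0,0,0],[1,0,0,0.011,0,0,0],[1,0,0,0,0,0,0],[0,0,0,0,0,0,0],[0,0,0,0,0,0,0],[0,0,0,0,0,0,0],[0,0,0,0,0,0,0],[0,0,0,0,0,0,0],[0,0,0,0,0,0,0],[0,0,0,0,0,0,0]]' 35
```

```text
t: 5.3
tool_pos: [0.5028, 0.2375, 0.0322]
tool_rot: [-3.11, -0.442, -0.005]
contact_force: [-0.0, -1.4, 6.1]
opening: 0.0453
```

```bash
python3 -m creep '[[0,0,0,-0.01,0,0,0],[0,0,0,-0.03,0,0,0],[0,0,0,-0.035,0,0,0],[0,0,0,-0.035,0,0,0],[0,0,0,-0.035,0,0,0],[0,0,0,-0.035,0,0,0],[0,0,0,-0.02,0,0,0],[0,0,0,0,0,0,0],[0,-0.0017,0.033,0,0,0,0],[0,-0.0017,0.033,0,0,0,0],[0,-0.0017,0.033,0,0,0,0],[0,-0.0017,0.033,0,0,0,0],[0,-0.0017,0.033,0,0,0,0],[0,-0.0017,0.033,0,0,0,0],[0,-0.0017,0.033,0,0,0,0],[0,-0.0017,0.033,0,0,0,0],[0,-0.0017,0.033,0,0,0,0],[0,-0.0017,0.033,0,0,0,0]]' && python3 -m creep '[[0,0,0,0,0,0,0],[0,0,0,0,0,0,0]]' && python3 - <<'E'
from station import get_image
import cv2,numpy as np
from h import *
a=get_image("scene");t=get_image("top")
cv2.imwrite("pics/s1.png",a[:,:,::-1]);cv2.imwrite("pics/t1.png",t[:,:,::-1])
A=cv2.resize(a[100:260,200:320,::-1],None,fx=3.3,fy=3.3,interpolation=2)
B=cv2.resize(t[120:280,325:445,::-1],None,fx=3.3,fy=3.3,interpolation=2)
cv2.imwrite("pics/v1.png",np.hstack([A,B]))
E
```

```text
t: 7.1
tool_pos: [0.5758, -0.0856, 0.2279]
tool_rot: [-3.109, -0.441, 0.005]
contact_force: [0.5, 1.4, -1.0]
opening: 0.0449
t: 7.3
tool_pos: [0.5758, -0.0848, 0.2282]
tool_rot: [-3.109, -0.439, 0.005]
contact_force: [-0.1, 0.2, -0.4]
opening: 0.045
```

View pics/v1.png

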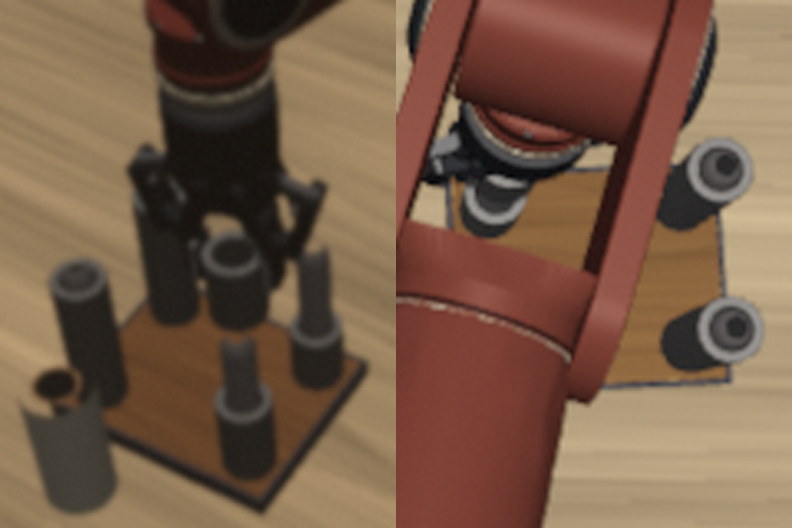

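The left half (scene) shows the held sleeve hanging straight above the target post. Its rim is at (231,251) and the post tip at (237,345). The top view is blocked by the arm. I'll use the held sleeve to correct the scene camera's bias.

```bash
python3 - <<'E'
from h import *
V=lambda u,v:np.array([(u+.5)/3.3-.5+200,(v+.5)/3.3-.5+100])
h=atz("scene",V(231,251),.260);print("held rim",h, "tcp .5758 -.0848", h-[.5758,-.0848])
print("tip",atz("scene",V(237,344),.173),"rim of fitted",atz("scene",V(243,403),.098))
print("expected rim px",(proj("scene",np.array([.5758,-.0848,.26]))-[200,100]+.5)*3.3-.5)
E
```

```text
held rim [ 0.57711945 -0.084803  ] tcp .5758 -.0848 [ 1.31945072e-03 -2.99973531e-06]
tip [ 0.58632941 -0.08004782] rim of fitted [ 0.58300215 -0.08303261]
expected rim px [232.13774033 249.89098318]
```

```bash
python3 -m creep '[[0,0.0034,-0.0004,0,0,0,0],[0,0,0,0.01,0,0,0],[0,0,0,0.01,0,0,0],[0,0,0,0.005,0,0,0],[0,0,0,0.004,0,0,0],[0,0,0,0.004,0,0,0],[0,0,0,0.003,0,0,0],[0,0,0,0,0,0,0],[0,0,0,0,0,0,0]]' && python3 -m creep '[[0,0,0,0.002,0,0,0],[0,0,0,0.002,0,0,0],[0,0,0,0,0,0,0]]'&& python3 -m creep '[[0,0,0,0.002,0,0,0],[0,0,0,0.002,0,0,0],[0,0,0,0,0,0,0]]'
```

```text
t: 8.3
tool_pos: [0.58, -0.0834, 0.1945]
tool_rot: [3.11, 0.441, 0.0]
contact_force: [-0.5, -0.4, -0.1]
opening: 0.045
t: 8.6
tool_pos: [0.58, -0.0837, 0.1904]
tool_rot: [3.11, 0.441, -0.0]
contact_force: [-0.9, -1.0, -0.8]
opening: 0.045
t: 8.9
tool_pos: [0.5803, -0.0845, 0.1872]
tool_rot: [3.108, 0.44, 0.001]
contact_force: [-1.5, -4.2, 3.1]
opening: 0.045
```

```bash
python3 -m creep '[[0,-0.0008,0.0013,0,0,0,0],[0,0,0,0,0,0,0]]' && python3 -m creep '[[0,0,0,0.003,0,0,0],[0,0,0,0.003,0,0,0],[0,0,0,0,0,0,0]]'
```

```text
t: 9.1
tool_pos: [0.5796, -0.0851, 0.1862]
tool_rot: [3.11, 0.441, 0.0]
contact_force: [0.3, -3.6, 2.0]
opening: 0.0448
t: 9.4
tool_pos: [0.5794, -0.0852, 0.1794]
tool_rot: [3.11, 0.441, -0.001]
contact_force: [-0.1, -5.7, -0.6]
opening: 0.0449
```

```bash
python3 -m creep '[[0,-0.0003,0.001,0,0,0,0],[0,0,0,0.006,0,0,0],[0,0,0,0.006,0,0,0],[0,0,0,0.006,0,0,0],[0,0,0,0,0,0,0]]' && python3 -m creep '[[0,0,0,0.006,0,0,0],[0,0,0,0.006,0,0,0],[0,0,0,0.006,0,0,0],[0,0,0,0.006,0,0,0],[0,0,0,0.004,0,0,0],[0,0,0,0,0,0,0]]'
```

```text
t: 9.9
tool_pos: [0.5789, -0.0855, 0.1604]
tool_rot: [-3.109, -0.441, 0.003]
contact_force: [0.1, -2.6, -3.0]
opening: 0.0447
t: 10.5
tool_pos: [0.5791, -0.0856, 0.1332]
tool_rot: [-3.11, -0.441, 0.002]
contact_force: [-0.7, -1.4, -1.4]
opening: 0.0453
```

Remaining: about 7 mm to seat. Lowering slowly until the vertical force shows contact.

```bash
python3 -m creep '[[0,0,0,0.002,0,0,0],[0,0,0,0.002,0,0,0],[0,0,0,0.001,0,0,0],[0,0,0,0,0,0,0]]' && python3 -m creep '[[0,0,0,0.001,0,0,0],[0,0,0,0.001,0,0,0],[0,0,0,0,0,0,0]]' && python3 -m creep '[[0,0,0,0.001,0,0,0],[0,0,0,0.001,0,0,0],[0,0,0,0,0,0,0]]'
```

```text
t: 10.9
tool_pos: [0.5796, -0.0858, 0.1292]
tool_rot: [-3.11, -0.441, -0.0]
contact_force: [-1.2, -1.1, -0.8]
opening: 0.0451
t: 11.2
tool_pos: [0.5795, -0.0858, 0.1272]
tool_rot: [-3.11, -0.441, -0.0]
contact_force: [-0.4, -0.6, -0.6]
opening: 0.0446
t: 11.5
tool_pos: [0.5797, -0.0858, 0.1262]
tool_rot: [3.11, 0.441, 0.0]
contact_force: [-2.9, -0.5, 4.5]
opening: 0.0451
```

```bash
python3 -m creep '[[0,0,0,0.001,0,0,0],[0,0,0,0,0,0,0],[0.75,0,0,0,0,0,0],[1,0,0,0,0,0,0],[1,0,0,0,0,0,0],[1,0,0,0,0,0,0],[1,0,0,0,0,0,0],[1,0,0,0,0,0,0],[1,0,0,-0.01,0,0,0],[1,0,0,-0.03,0,0,0],[1,0,0,-0.04,0,0,0],[1,0,0,-0.04,0,0,0],[1,0,0,0,0,0,0]]' && python3 -m creep '[[1,0.0124,-0.0322,0,0,0,0],[1,0.0124,-0.0322,0,0,0,0],[1,0.0124,-0.0322,0,0,0,0],[1,0.0124,-0.0322,0,0,0,0],[1,0.0124,-0.0322,0,0,0,0],[1,0.0124,-0.0322,0,0,0,0],[1,0,0,0,0,0,0],[1,0,0,0,0,0,0]]' && python3 - <<'E'
from station import get_image
import cv2,numpy as np
a=get_image("scene");t=get_image("top")
A=cv2.resize(a[130:330,200:420,::-1],None,fx=2,fy=2,interpolation=2)
B=cv2.resize(t[130:330,275:445,::-1],None,fx=2,fy=2,interpolation=2)
cv2.imwrite("pics/v2.png",np.hstack([A,B]))
E
```

```text
t: 12.8
tool_pos: [0.5831, -0.0867, 0.2535]
tool_rot: [3.105, 0.441, 0.02]
contact_force: [-0.2, -0.8, 1.1]
opening: 0.0855
t: 13.6
tool_pos: [0.5971, 0.121, 0.2443]
tool_rot: [3.11, 0.444, -0.0]
contact_force: [-0.0, 0.1, -0.3]
opening: 0.0854
```

View pics/v2.png

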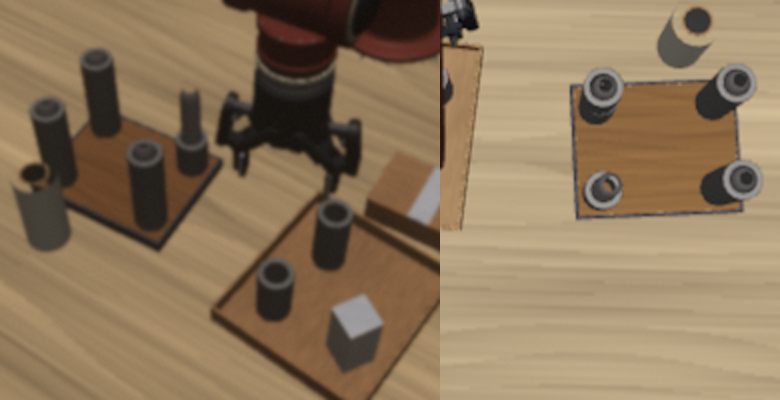

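The first stack, at (147,150), now looks level with the full-length sleeves. Next, descend on the 80 mm spare.

```bash
python3 -m creep '[[1,0,0,0.035,0,0,0],[1,0,0,0.035,0,0,0],[1,0,0,0.035,0,0,0],[1,0,0,0.035,0,0,0],[1,0,0,0.03,0,0,0],[1,0,0,0.015,0,0,0],[1,0,0,0.007,0,0,0],[1,0,0,0,0,0,0],[0,0,0,0,0,0,0],[0,0,0,0,0,0,0],[0,0,0,0,0,0,0],[0,0,0,0,0,0,0],[0,0,0,0,0,0,0],[0,0,0,0,0,0,0],[0,0,0,0,0,0,0]]' 35
```

```text
t: 15.2
tool_pos: [0.5986, 0.1205, 0.0542]
tool_rot: [3.11, 0.441, 0.005]
contact_force: [-0.3, 0.0, 6.3]
opening: 0.0441
```

```bash
python3 -m creep '[[0,0,0,-0.01,0,0,0],[0,0,0,-0.03,0,0,0],[0,0,0,-0.035,0,0,0],[0,0,0,-0.035,0,0,0],[0,0,0,-0.035,0,0,0],[0,0,0,-0.03,0,0,0],[0,0,0,-0.021,0,0,0],[0,0,0,0,0,0,0],[0,-0.0228,0.0212,0,0,0,0],[0,-0.0228,0.0212,0,0,0,0],[0,-0.0228,0.0212,0,0,0,0],[0,-0.0228,0.0212,0,0,0,0],[0,-0.0228,0.0212,0,0,0,0],[0,-0.0228,0.0212,0,0,0,0],[0,-0.0228,0.0212,0,0,0,0],[0,-0.0228,0.0212,0,0,0,0],[0,0,0,0,0,0,0],[0,0,0,0,0,0,0],[0,0,0,0,0,0,0]]' && python3 - <<'E'
from station import get_image
import cv2,numpy as np
a=get_image("scene")
cv2.imwrite("pics/v3.png",cv2.resize(a[120:270,210:330,::-1],None,fx=3.5,fy=3.5,interpolation=2))
E
```

```text
t: 17.1
tool_pos: [0.4691, -0.0925, 0.2472]
tool_rot: [-3.109, -0.442, 0.002]
contact_force: [-0.1, -0.9, -1.0]
opening: 0.0441
```

View pics/v3.png

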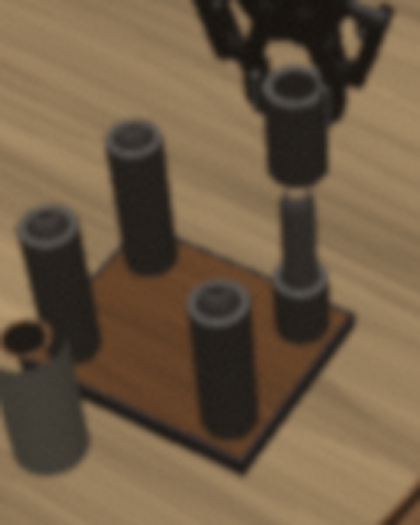

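The held sleeve (axis at column 296) sits directly above the post (column 298). Lowering now.

```bash
python3 -m creep '[[0,0.001,0.0005,0.01,0,0,0],[0,0,0,0.01,0,0,0],[0,0,0,0.005,0,0,0],[0,0,0,0.004,0,0,0],[0,0,0,0.003,0,0,0],[0,0,0,0,0,0,0]]' && python3 -m creep '[[0,0,0,0.002,0,0,0],[0,0,0,0.002,0,0,0],[0,0,0,0,0,0,0]]'&& python3 -m creep '[[0,0,0,0.002,0,0,0],[0,0,0,0.002,0,0,0],[0,0,0,0,0,0,0]]'
```

```text
t: 17.75
tool_pos: [0.4702, -0.0933, 0.2158]
tool_rot: [-3.11, -0.441, 0.001]
contact_force: [-0.9, 0.2, -1.9]
opening: 0.0444
t: 18.05
tool_pos: [0.4702, -0.0934, 0.2122]
tool_rot: [-3.11, -0.441, 0.0]
contact_force: [0.2, 0.5, -0.6]
opening: 0.0447
t: 18.35
tool_pos: [0.4701, -0.0933, 0.2079]
tool_rot: [-3.11, -0.441, 0.001]
contact_force: [-0.7, -0.7, -1.1]
opening: 0.0443
```

```bash
python3 -m creep '[[0,0,0,0.003,0,0,0],[0,0,0,0.003,0,0,0],[0,0,0,0.003,0,0,0],[0,0,0,0,0,0,0]]' && python3 -m creep '[[0,0,0,0.005,0,0,0],[0,0,0,0.005,0,0,0],[0,0,0,0.005,0,0,0],[0,0,0,0,0,0,0]]'
```

```text
t: 18.75
tool_pos: [0.47, -0.0932, 0.1985]
tool_rot: [-3.11, -0.441, 0.001]
contact_force: [-0.7, -0.4, -1.1]
opening: 0.0441
t: 19.15
tool_pos: [0.4698, -0.0931, 0.183]
tool_rot: [-3.11, -0.441, 0.002]
contact_force: [0.2, -0.6, -1.6]
opening: 0.0439
```

```bash
python3 -m creep '[[0,0,0,0.006,0,0,0],[0,0,0,0.006,0,0,0],[0,0,0,0.006,0,0,0],[0,0,0,0.006,0,0,0],[0,0,0,0,0,0,0]]' && python3 -m creep '[[0,0,0,0.006,0,0,0],[0,0,0,0.006,0,0,0],[0,0,0,0.006,0,0,0],[0,0,0,0.005,0,0,0],[0,0,0,0.002,0,0,0],[0,0,0,0,0,0,0]]' && python3 -m creep '[[0,0,0,0.001,0,0,0],[0,0,0,0.001,0,0,0],[0,0,0,0.001,0,0,0],[0,0,0,0,0,0,0]]' && python3 -m creep '[[0,0,0,0.001,0,0,0],[0,0,0,0.001,0,0,0],[0,0,0,0,0,0,0]]'
```

```text
t: 19.65
tool_pos: [0.4698, -0.0932, 0.1589]
tool_rot: [-3.11, -0.441, 0.002]
contact_force: [-0.8, -1.2, -2.3]
opening: 0.0443
t: 20.25
tool_pos: [0.47, -0.0934, 0.1345]
tool_rot: [-3.11, -0.441, 0.001]
contact_force: [-1.8, -3.0, -3.2]
opening: 0.0441
t: 20.65
tool_pos: [0.4702, -0.0936, 0.1327]
tool_rot: [3.11, 0.441, -0.001]
contact_force: [-4.1, -3.1, 1.0]
opening: 0.044
t: 20.95
tool_pos: [0.4703, -0.0937, 0.1308]
tool_rot: [3.11, 0.441, -0.0]
contact_force: [-4.6, -3.5, 1.7]
opening: 0.0443
```

```bash
python3 -m creep '[[0,-0.001,0.0004,0,0,0,0],[0,0,0,0.001,0,0,0],[0,0,0,0.001,0,0,0],[0,0,0,0,0,0,0]]' && python3 -m creep '[[0,0,0,0.001,0,0,0],[0,0,0,0,0,0,0]]'
```

```text
t: 21.35
tool_pos: [0.4697, -0.0938, 0.1282]
tool_rot: [-3.11, -0.441, -0.001]
contact_force: [0.2, 0.7, -1.3]
opening: 0.044
t: 21.55
tool_pos: [0.4699, -0.0938, 0.1281]
tool_rot: [-3.11, -0.441, -0.001]
contact_force: [-2.1, 1.9, 4.5]
opening: 0.0442
```

Seated at 0.128 as predicted. Release, rise and retreat clear of the views.

```bash
python3 -m creep '[[0,0,0,0.001,0,0,0],[0,0,0,0,0,0,0],[0.75,0,0,0,0,0,0],[1,0,0,0,0,0,0],[1,0,0,0,0,0,0],[1,0,0,0,0,0,0],[1,0,0,0,0,0,0],[1,0,0,0,0,0,0],[1,0,0,-0.01,0,0,0],[1,0,0,-0.03,0,0,0],[1,0,0,-0.04,0,0,0],[1,0,0,-0.04,0,0,0],[1,0,0,0,0,0,0]]' && python3 -m creep '[[1,0,0.04,0,0,0,0],[1,0,0.04,0,0,0,0],[1,0,0.04,0,0,0,0],[1,0,0.04,0,0,0,0],[1,0,0.04,0,0,0,0],[1,0,0.04,0,0,0,0],[1,0,0.04,0,0,0,0],[1,0,0.04,0,0,0,0],[1,0,0.04,0,0,0,0],[1,0,0,0,0,0,0],[1,0,0,0,0,0,0]]' && python3 - <<'E'
from station import get_image
import cv2,numpy as np
a=get_image("scene");t=get_image("top")
A=cv2.resize(a[140:340,200:420,::-1],None,fx=2,fy=2,interpolation=2)
B=cv2.resize(t[130:330,260:440,::-1],None,fx=2,fy=2,interpolation=2)
cv2.imwrite("pics/v4.png",np.hstack([A,B]))
E
```

```text
t: 22.85
tool_pos: [0.4727, -0.0952, 0.2547]
tool_rot: [3.104, 0.44, 0.018]
contact_force: [0.1, 0.3, 1.0]
opening: 0.0856
t: 23.95
tool_pos: [0.5693, -0.4402, 0.2454]
tool_rot: [-3.109, -0.439, 0.001]
contact_force: [-0.3, 0.0, 0.2]
opening: 0.0849
```

View pics/v4.png

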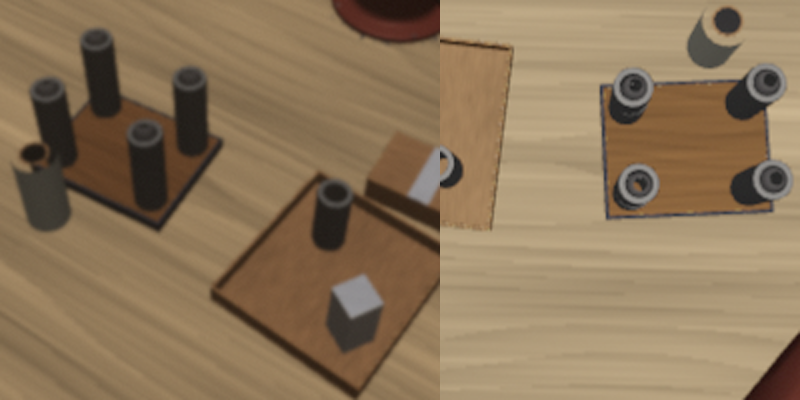

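Four tall stacks stand on the board, with rims at (48,88), (97,38), (146,131) and (190,76). The 100 mm spare, carton, roll and parcel have not moved. Handing in.

```bash
python3 -c "
from station import finish_job
print(finish_job())"
```

```text
the job is handed in; nothing more can be done
None
```

The job is done and handed in at about 24 s of the 67 s allowed. The 60 mm spare is now on the post with the 80 mm sleeve, and the 80 mm spare is on the post with the 60 mm sleeve. I lowered both slowly until they seated, then let go.

- **Seating:** Both sleeves stopped within about 1 mm of the height where they should sit fully home, at about 4.5 N. The largest force I read during fitting was about 6 N, with small sideways corrections.
- **Final pictures:** All four stacks look the same height. The 100 mm spare, the carton, the roll and the parcel appear where they were, and the arm is clear of everything. I judged the level by eye and did not triangulate the finished rims.
- **Disagreement:** The two cameras differed by up to about 8 mm on post positions, and heights measured from the pictures came out 2–10 mm low. I identified the sleeves by their relative heights and finished the alignment by feel.

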